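# Let the avocado stone into the pedal scrap bin and ease the lid shut

## Task

Tip the avocado stone waiting on the scrap bin's sloping feed shelf into the bin with the pedal: press the pedal firmly home on its stop, but without forcing it, and hold it there for a moment, so that the lid lifts and the stone rolls in. Then ease the pedal all the way back up, staying on it until the lid is down so that the lid closes softly and does not slam. Leave the blender jar, egg cup, drive socket and screwdriver handle where they are.

Things in the scene. Friction and masses are not known exactly. Their poses are not given: they have to be found in the camera images.
- bin: White plastic counter-top scrap bin fixed to the counter, 140 mm deep (x) x 200 mm wide (y) x 150 mm high, walls 5 mm. Origin: centre of its underside; x points from its front (pedal side) to its rear, y across, z up. From its 100 mm high rear wall a feed shelf with raised rims slopes up to the rear for 130 mm at 18 degrees (rims up to 180 mm above the counter).
- pedal: Pedal lever in the middle of the bin's front. Origin: its pivot, 45 mm above the counter, 30 mm inside the front wall; axes as the bin's when up. A hidden rubber stop, set differently each time, ends its travel when the pad has gone 22 to 44 mm down: from there the force climbs by 5 to 9 N per mm. Pressed home: 12 N or more on it, kept up for 0.3 s; more than 25 N (any direction) is forcing it.
- pad (a point): Centre of the upper face of the pedal's grey plastic pad, 50 (x) x 80 (y) x 8 mm, 79 mm above the counter when up, 130 mm in front of the pivot. Level when up, it swings down about the pivot (front edge tilting down) and lifts the lid by a linkage (lid angle = 3.2 x pedal angle). Lid weight and a spring push it up with about 4 to 9 N.
- lid (a joint): Angle of the grey lid (144 x 204 mm, 6 mm thick), hinged on the top of the bin's front wall so that its rear edge (144 mm behind the hinge) rises: 0 shut, about 0.55 to 1.1 with the pedal home. The stone rolls in once it is past about 0.35. If the lid falls at more than 2 rad/s it slams (pad rising at about 80 mm/s); let go from open, it slams.
- stone_center (a point): Centre of the avocado stone, a brown ball 36 mm in diameter, 35 g. At the start it lies on the feed shelf against the lid's rear skirt; in the bin it lies on the inner floor with its centre about 24 mm above the counter.
- jar: Upright glass blender jar, 120 mm wide at the rim, 200 mm high, handle on its +y side; origin at the centre of its underside. To be left alone.
- eggcup: White ceramic egg cup, 50 mm wide, 64 mm high; origin at the centre of its underside. To be left alone.
- socket: Stainless steel drive socket standing on end, 28 mm wide, 32 mm high; origin at the centre of its underside. To be left alone.
- handle: Purple plastic screwdriver handle lying down, 100 mm long (its x), 30 mm thick; origin at the centre of its underside. To be left alone.
Not all that is in view belongs to the job. What is shaped like the part that bears stone_center but blue is not meant.

How it is judged:
By the outcome, as a careful person would: the job done as asked, in the order asked, and still so for the second after the job is handed in, with the robot touching nothing.
It also fails if it takes over 48 s, if anything falls off the work surface, if the arm or the gripper's body presses on something with over 40 N, if the wrist force passes 120 N, or if a joint passes its speed limit or range.

## Robot

A 6-joint arm with a two-finger parallel gripper is mounted at the origin on the work surface. World frame = base frame: x ahead of the robot, y to its left, z up, the work surface at z = 0. Lengths are in m, angles in degrees, forces in N, time in s.
With the tool pointing down it reaches from about 0.275 to 0.725 m from the base axis. Payload 5.6 kg.
Tool frame: the origin (TCP) lies midway between the tips of the shut fingers; the grasp point (between the pads) lies behind it (pinch_z is the z of the grasp point in the tool frame, in m); z points along the fingers, y is the line along which they close (so a half turn about z gives the same grasp; the last joint's range is limited). The gripper opens to 85 mm and grips with 20 to 120 N. Pads are 22 mm wide; open, the fingers measure 114 mm over their backs; the gripper's body (76 mm by 85 mm) begins 54 mm behind the grasp point. The pads swing forward as they close: fully open they stand 13 mm farther back than shut.
Start: joints at [-50.959, 14.616, 6.199, 0, -81.583, -16.306], TCP at [0.213, -0.507, 0.231] pointing down, gripper open.
Joint ranges: [-168.99, 168.99], [-69.2, 112.95], [-62.41, 85.93], [-164.36, 98.24], [-168.68, -3.75], [-174.98, 174.98]. Speed limits (degrees/s): [147.25, 147.25, 180, 180, 180, 180].

## Interface

Orientations are given as a 3x3 rotation matrix whose columns are the frame's x, y, z axes.
In Python, from rig import * gives the robot as it stands.
- The arm moves only by the shell command python3 -m inch 'ROWS' [OPENING] [FORCE]. ROWS is JSON, a list of rows, each an object with "xyz": the shift along the world's x, y, z in cm, a list of three; "twist": the turn about the world's z in degrees. In form: [{"xyz": [tx, ty, tz], "twist": twist}, ...]. A call has 1 to 8 rows; each row shifts and turns the commanded pose from where the row before left it; what a row does not reach is not made up. A row lasts 1/8 s, in which the tool goes at most 62.5 mm and 10.7 degrees, less where a joint would pass 70% of its speed; a pose out of reach is approached as far as the arm can. A call is refused whole if a number of a shift passes 6.25 or a number of a turn 10.7, either way. A call with a gripper value outside its range is refused whole. OPENING is the opening, from 0 (shut) to 1 (fully open), set as the call begins (- or left out, the last holds). The fingers move at their own pace and stop on an object; FORCE is the grip in N (left out, the last holds). Time passes only in rows, so rows that do not move let the fingers close. It gives the time, the measured TCP pose, the force, the opening and the grip force at its end, in the units of the state.
- get_state(): the state, without advancing time (a new reading comes with each control period).
- get_image(name): name is "side" or "top" or "wrist"; returns (picture, depth): 384x512x3 uint8, blue, green, red; 384x512 float32, m along the optical axis (not along the pixel's ray), 0 where there is no reading.
- calibration(name): a dict with "mtx" (3x3 intrinsics, pixels), "R" (3x3) and "t" (3): a world point X has camera coordinates R X + t. Camera axes: x right, y down, z forward; pixel columns grow to the right and rows downward; lengths in m; the calibration is good to about 2 mm. A picture is of the moment at which its call begins: read the wrist's pose just before it. calibration takes no time and is no camera call; for the wrist camera it gives the pose at the moment of the call.
- hand_in(): hands the job in; it is judged then, once.
The state is a dict: "time": time; "joints": joint angles; "dq": joint speeds; "joint_efforts": joint torques, N m; "tcp_pos": TCP position; "orientation": TCP orientation; "contact_force": force on the tool from outside, world axes, zero at the start; "wrist_torque": the same for the moment, N m; "gripper_width": finger opening in m; "grasp_force": force on a finger pad.
Only numpy, scipy, OpenCV 4.12 (cv2) and the standard library are available. Lean on these libraries where they do the work, as an engineer would, in place of code of your own. Each camera call takes 0.05 s, during which the arm holds its last target. There are 200 camera calls.

## Working session

There is one attempt and no reset: what is moved stays moved. The work goes in short steps, Python scripts to look and compute and a shell command to move; the robot and the scene stay as the last step left them, time stands still between calls to the robot, and variables do not carry over. Pictures are saved under pics/ and viewed, at most 10 in all, crops included, and the job is handed in when it is done.

```bash
mkdir -p pics; python3 - <<'E'
from rig import *
import cv2,numpy as np
s=get_state();print(s)
for n in("top","side"):
    im,d=get_image(n);c=calibration(n);cv2.imwrite(f"pics/{n}0.png",im);np.savez(f"pics/{n}0.npz",im=im,d=d,**c)
    print(n,c["t"],c["R"].tolist())
E
```

```text
{'time': 0.0, 'joints': array([-5.09583190e+01,  1.46524857e+01,  6.13117435e+00, -2.72606646e-02,
       -8.15837808e+01, -1.63079265e+01]), 'dq': array([ 0.02248064,  0.01763645, -0.00603436, -0.08536977, -0.00594152,
        0.03151652]), 'joint_efforts': array([-9.24994965e-04, -3.86623442e+01,  2.37933433e+01,  5.36518559e+00,
       -6.20010251e-03, -1.89124995e-05]), 'tcp_pos': array([ 0.21242255, -0.50678345,  0.23040427]), 'orientation': array([[-9.22337633e-01, -3.86384094e-01, -7.89767529e-04],
       [-3.86384896e-01,  9.22336029e-01,  1.72105459e-03],
       [ 6.34429288e-05,  1.89254766e-03, -9.99998207e-01]]), 'contact_force': array([-0.04228715,  0.32860092, -0.05903187]), 'wrist_torque': array([ 0.00163855, -0.03525597,  0.04872898]), 'grasp_force': 0.0, 'gripper_width': 0.08573679504032848}
top [0.07990387 0.62177794 1.01769472] [[0.010174222815850299, -0.9995826842869261, -0.027035947622326594], [-0.9954131176924733, -0.00755225252474116, -0.09537131962782477], [0.09512733737387799, 0.027882265968645705, -0.9950745544574084]]
side [-0.60546487  0.13889453  1.04707057] [[0.9988908589863716, -0.04696813681360216, 0.0033235459568420585], [-0.033042916603858476, -0.7495218429242165, -0.6611544242019386], [0.033544261741450594, 0.6603112910618334, -0.7502424817353893]]
```

View pics/top0.png

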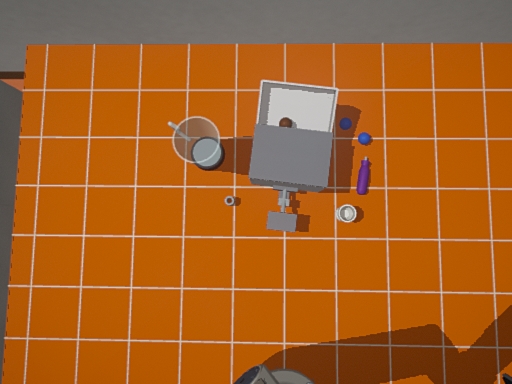

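View pics/side0.png

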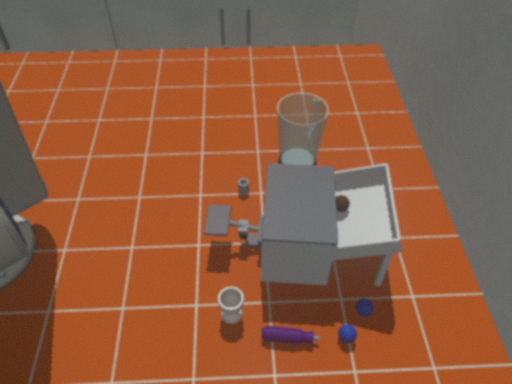

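The top view shows the pad at (282,221), the lid around (291,157), the stone at (286,123), the egg cup at (347,213) and the socket at (230,201). In the side view the pad is at (218,220) and the stone at (342,203). Next I locate the pad corners in both views.

```bash
cat > h.py <<'E'
import numpy as np,cv2
def ray(c,uv):
    d=c["R"].T@np.linalg.inv(c["mtx"])@np.array([uv[0],uv[1],1.]);o=-c["R"].T@c["t"];return o,d
def plane(c,uv,z):
    o,d=ray(c,uv);return o+d*(z-o[2])/d[2]
def tri(c1,u1,c2,u2):
    o1,d1=ray(c1,u1);o2,d2=ray(c2,u2)
    k=np.linalg.lstsq(np.c_[d1,-d2],o2-o1,rcond=None)[0];a=o1+k[0]*d1;b=o2+k[1]*d2
    return (a+b)/2,np.linalg.norm(a-b)
E
python3 - <<'E'
from h import *
D={n:np.load(f"pics/{n}0.npz") for n in("top","side")}
R={}
for n,(x0,y0,x1,y1) in dict(top=(255,207,315,240),side=(195,195,233,245)).items():
    im=D[n]["im"].astype(int);sat=im.max(2)-im.min(2);m=np.zeros(sat.shape,np.uint8)
    m[y0:y1,x0:x1]=(sat<40)[y0:y1,x0:x1]&(im.max(2)>60)[y0:y1,x0:x1]
    m=cv2.morphologyEx(m,cv2.MORPH_OPEN,np.ones((9,9)))
    k=max(cv2.findContours(m,0,2)[0],key=cv2.contourArea);r=cv2.minAreaRect(k);R[n]=r
    print(n,cv2.contourArea(k),r,cv2.boxPoints(r).round(1).tolist())
    ys,xs=np.nonzero(m);d=D[n]["d"][ys,xs];print("depth",np.median(d))
    P=np.array([plane(D[n],p,.079) for p in cv2.boxPoints(r)]);print(P.round(4).tolist(),P.mean(0).round(4))
    cc=D[n];pc=np.linalg.inv(cc["mtx"])@np.c_[xs,ys,np.ones(len(xs))].T*d;W=(cc["R"].T@(pc-cc["t"][:,None])).T
    print("cloud",np.median(W,0).round(4),np.percentile(W[:,2],[10,90]))
print(tri(D["top"],R["top"][0],D["side"],R["side"][0]))
for n,bb in dict(top=(275,112,297,128),side=(330,190,355,216)).items():
    im=D[n]["im"].astype(int);x0,y0,x1,y1=bb;c=im[y0:y1,x0:x1];m=(c[...,2]-c[...,0]>25);ys,xs=np.nonzero(m);print("stone",n,len(xs),xs.mean()+x0,ys.mean()+y0, plane(D[n],(xs.mean()+x0,ys.mean()+y0),.135).round(3))
a=D["top"]["im"][75:245,160:385];b=D["side"]["im"][150:300,180:405]
cv2.imwrite("pics/crop.png",np.hstack([cv2.resize(a,(400,302)),cv2.resize(b,(400,302))]))
E
```

```text
top 454.0 ((281.0, 221.0), (18.0, 28.0), 90.0) [[267.0, 212.0], [295.0, 212.0], [295.0, 230.0], [267.0, 230.0]]
depth 0.99008906
[[0.5518, 0.0514, 0.079], [0.5525, -0.0254, 0.079], [0.5034, -0.0254, 0.079], [0.5026, 0.0511, 0.079]] [0.5276 0.0129 0.079 ]
cloud [0.5274 0.0128 0.0784] [0.0760421  0.08084832]
side 587.5 ((217.5, 220.0), (28.0, 23.0), 90.0) [[206.0, 206.0], [229.0, 206.0], [229.0, 234.0], [206.0, 234.0]]
depth 1.0108355
[[0.5021, 0.0494, 0.079], [0.553, 0.0471, 0.079], [0.5521, -0.0294, 0.079], [0.5037, -0.0272, 0.079]] [0.5277 0.01   0.079 ]
cloud [0.5286 0.0084 0.0791] [0.07727403 0.08098928]
(array([0.52751053, 0.01266863, 0.07435886]), np.float64(8.643087200875429e-05))
stone top 90 284.7 122.33333333333333 [0.788 0.006 0.135]
stone side 59 341.4406779661017 199.5593220338983 [0.789 0.008 0.135]
```

View pics/crop.png

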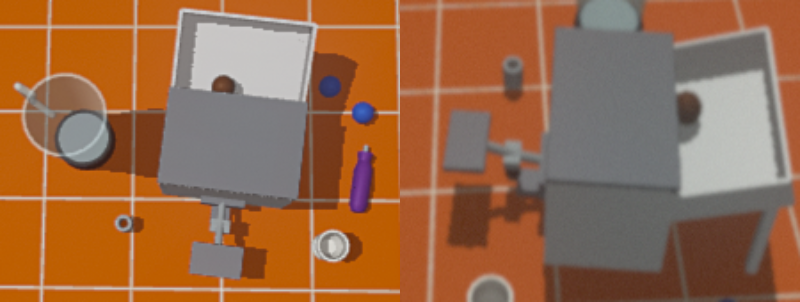

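The pad centre is about (0.527, 0.011, 0.079), and the bin's yaw is about −6°. I'll move above the pad with the fingers shut and align the tool on the way.

```bash
python3 -m inch '[{"xyz":[2.6,4.3,0],"twist":-7},{"xyz":[2.6,4.3,0],"twist":-7},{"xyz":[2.6,4.3,0],"twist":-7},{"xyz":[2.6,4.3,0],"twist":-7},{"xyz":[2.6,4.3,0],"twist":0},{"xyz":[2.6,4.3,0],"twist":0},{"xyz":[2.6,4.3,0],"twist":0},{"xyz":[2.6,4.3,0],"twist":0}]' 0 30
python3 -m inch '[{"xyz":[2.6,4.3,0],"twist":0},{"xyz":[2.6,4.3,0],"twist":0},{"xyz":[2.6,4.3,0],"twist":0},{"xyz":[2.6,4.3,0],"twist":0},{"xyz":[0,0,-4],"twist":0},{"xyz":[0,0,-4],"twist":0},{"xyz":[0,0,-3],"twist":0},{"xyz":[0,0,0],"twist":0}]'
```

```text
time: 1.1
tcp_pos: [0.4209, -0.1616, 0.2311]
orientation: [[-0.996, 0.092, -0.0], [0.092, 0.996, 0.0], [0.0, 0.0, -1.0]]
contact_force: [1.0, -1.0, -0.3]
gripper_width: 0.0
grasp_force: 0.0
time: 2.1
tcp_pos: [0.5226, 0.0084, 0.1189]
orientation: [[-0.996, 0.092, -0.006], [0.092, 0.996, -0.001], [0.006, -0.002, -1.0]]
contact_force: [0.7, 0.5, 1.5]
gripper_width: -0.0
grasp_force: 0.0
```

```bash
python3 -m inch '[{"xyz":[0.3,0.3,-1],"twist":0},{"xyz":[0,0,-1],"twist":0},{"xyz":[0,0,-0.7],"twist":0},{"xyz":[0,0,0],"twist":0},{"xyz":[0,0,0],"twist":0}]'
python3 - <<'E'
from rig import *
import cv2,numpy as np
a,_=get_image("side");b,_=get_image("top")
cv2.imwrite("pics/n1.png",np.hstack([cv2.resize(b[75:245,160:385],(400,302)),cv2.resize(a[150:300,180:405],(400,302))]))
E
```

```text
time: 2.72
tcp_pos: [0.5278, 0.0117, 0.0946]
orientation: [[-0.996, 0.092, 0.001], [0.092, 0.996, -0.0], [-0.001, 0.0, -1.0]]
contact_force: [-0.8, -1.0, -0.3]
gripper_width: -0.0002
grasp_force: 0.0
```

View pics/n1.png

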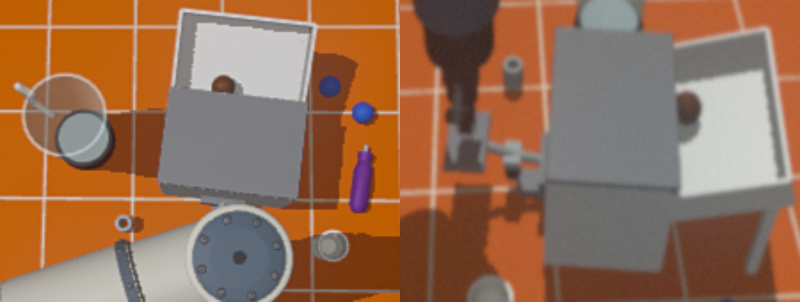

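The fingers are over the middle of the pad. I'll press gently.

```bash
python3 -m inch '[{"xyz":[0,0,-1.0],"twist":0},{"xyz":[0,0,-0.5],"twist":0},{"xyz":[-0.1,0,-0.4],"twist":0},{"xyz":[-0.1,0,-0.4],"twist":0},{"xyz":[-0.1,0,-0.4],"twist":0},{"xyz":[0,0,-0.4],"twist":0},{"xyz":[0,0,-0.3],"twist":0},{"xyz":[0,0,0],"twist":0}]'
```

```text
time: 3.82
tcp_pos: [0.5237, 0.012, 0.0602]
orientation: [[-0.996, 0.092, -0.002], [0.092, 0.996, 0.0], [0.002, 0.0, -1.0]]
contact_force: [-4.6, 2.2, 4.8]
gripper_width: -0.0005
grasp_force: 3.4
```

```bash
for i in 1; do python3 -m inch '[{"xyz":[0,0,-0.15],"twist":0},{"xyz":[0,0,-0.15],"twist":0},{"xyz":[0,0,0],"twist":0}]'; python3 -c "
from rig import *
import time
for i in range(3): print(get_state()['contact_force'].round(1))"; done
python3 -m inch '[{"xyz":[0,0,-0.1],"twist":0},{"xyz":[0,0,0],"twist":0}]'
```

```text
time: 4.2
tcp_pos: [0.5234, 0.012, 0.0571]
orientation: [[-0.996, 0.092, -0.002], [0.092, 0.996, 0.0], [0.002, 0.0, -1.0]]
contact_force: [-4.5, 3.0, 7.2]
gripper_width: -0.0002
grasp_force: 3.4
[-4.5  3.   7.2]
[-4.5  3.   7.2]
[-4.5  3.   7.2]
time: 4.45
tcp_pos: [0.5233, 0.012, 0.0561]
orientation: [[-0.996, 0.092, -0.002], [0.092, 0.996, 0.0], [0.002, 0.0, -1.0]]
contact_force: [-5.0, 1.7, 6.4]
gripper_width: 0.0
grasp_force: 3.4
```

```bash
python3 -m inch '[{"xyz":[-0.1,0,-0.1],"twist":0},{"xyz":[-0.05,0,-0.1],"twist":0},{"xyz":[0,0,0],"twist":0}]'
python3 -m inch '[{"xyz":[0,0,-0.1],"twist":0},{"xyz":[0,0,0],"twist":0}]'
```

```text
time: 4.82
tcp_pos: [0.523, 0.012, 0.0546]
orientation: [[-0.996, 0.092, 0.0], [0.092, 0.996, 0.0], [-0.0, 0.0, -1.0]]
contact_force: [-2.6, 1.2, 4.5]
gripper_width: -0.0003
grasp_force: 3.0
time: 5.08
tcp_pos: [0.523, 0.0121, 0.0536]
orientation: [[-0.996, 0.092, 0.0], [0.092, 0.996, 0.0], [-0.0, 0.0, -1.0]]
contact_force: [-2.2, 1.7, 5.4]
gripper_width: -0.0003
grasp_force: 3.0
```

```bash
python3 -m inch '[{"xyz":[0,0,-0.1],"twist":0},{"xyz":[0,0,0],"twist":0}]'
```

```text
time: 5.32
tcp_pos: [0.5229, 0.012, 0.0526]
orientation: [[-0.996, 0.092, 0.0], [0.092, 0.996, 0.0], [0.0, 0.0, -1.0]]
contact_force: [-2.5, 2.1, 6.3]
gripper_width: 0.0002
grasp_force: 3.0
```

```bash
python3 -m inch '[{"xyz":[0,0,-0.1],"twist":0},{"xyz":[0,0,0],"twist":0}]'; python3 -m inch '[{"xyz":[0,0,-0.05],"twist":0},{"xyz":[0,0,0],"twist":0}]'
```

```text
time: 5.58
tcp_pos: [0.5229, 0.012, 0.0515]
orientation: [[-0.996, 0.092, -0.0], [0.092, 0.996, 0.0], [0.0, 0.0, -1.0]]
contact_force: [-3.2, 2.4, 5.8]
gripper_width: -0.0002
grasp_force: 3.0
time: 5.82
tcp_pos: [0.5229, 0.0121, 0.051]
orientation: [[-0.996, 0.092, -0.0], [0.092, 0.996, 0.0], [0.0, 0.0, -1.0]]
contact_force: [-2.7, 1.8, 5.6]
gripper_width: 0.0002
grasp_force: 3.0
```

```bash
python3 -m inch '[{"xyz":[0,0,-0.1],"twist":0},{"xyz":[0,0,0],"twist":0}]'
```

```text
time: 6.08
tcp_pos: [0.5228, 0.0121, 0.0499]
orientation: [[-0.996, 0.092, -0.0], [0.092, 0.996, 0.0], [0.0, 0.0, -1.0]]
contact_force: [-3.4, 2.6, 5.6]
gripper_width: -0.0001
grasp_force: 2.9
```

```bash
python3 -m inch '[{"xyz":[0,0,-0.1],"twist":0},{"xyz":[0,0,0],"twist":0}]'; python3 -m inch '[{"xyz":[0,0,-0.05],"twist":0},{"xyz":[0,0,0],"twist":0}]'
```

```text
time: 6.32
tcp_pos: [0.5228, 0.0121, 0.049]
orientation: [[-0.996, 0.092, -0.0], [0.092, 0.996, 0.0], [0.0, 0.0, -1.0]]
contact_force: [-2.6, 3.1, 3.3]
gripper_width: -0.0001
grasp_force: 2.9
time: 6.58
tcp_pos: [0.5228, 0.0121, 0.0486]
orientation: [[-0.996, 0.092, -0.0], [0.092, 0.996, 0.0], [0.0, 0.0, -1.0]]
contact_force: [-2.9, 2.9, 6.1]
gripper_width: 0.0
grasp_force: 3.5
```

```bash
python3 -m inch '[{"xyz":[0,0,-0.1],"twist":0},{"xyz":[0,0,0],"twist":0}]'
```

```text
time: 6.82
tcp_pos: [0.5228, 0.0121, 0.0479]
orientation: [[-0.996, 0.092, -0.0], [0.092, 0.996, 0.0], [0.0, 0.0, -1.0]]
contact_force: [-5.4, 3.6, 9.2]
gripper_width: 0.0001
grasp_force: 5.1
```

The force is climbing, so the stop has been reached at about 31 mm of travel. I'll go on in 0.5 mm steps.

```bash
python3 -m inch '[{"xyz":[-0.05,0,-0.05],"twist":0},{"xyz":[0,0,0],"twist":0}]'
```

```text
time: 7.08
tcp_pos: [0.5228, 0.0121, 0.0478]
orientation: [[-0.996, 0.091, 0.001], [0.091, 0.996, 0.0], [-0.001, 0.0, -1.0]]
contact_force: [-4.1, 2.7, 10.2]
gripper_width: -0.0002
grasp_force: 5.5
```

```bash
python3 -m inch '[{"xyz":[0,0,-0.05],"twist":0},{"xyz":[0,0,0],"twist":0}]'
```

```text
time: 7.32
tcp_pos: [0.5228, 0.0121, 0.0475]
orientation: [[-0.996, 0.091, 0.001], [0.091, 0.996, 0.0], [-0.001, 0.0, -1.0]]
contact_force: [-5.8, 1.4, 11.4]
gripper_width: 0.0003
grasp_force: 6.4
```

```bash
python3 -m inch '[{"xyz":[-0.05,0,-0.1],"twist":0},{"xyz":[0,0,0],"twist":0}]'
```

```text
time: 7.58
tcp_pos: [0.5227, 0.0121, 0.0471]
orientation: [[-0.996, 0.091, 0.002], [0.091, 0.996, 0.0], [-0.002, 0.0, -1.0]]
contact_force: [-5.4, 1.5, 14.5]
gripper_width: -0.0002
grasp_force: 7.8
```

```bash
python3 -m inch '[{"xyz":[0,0,-0.05],"twist":0},{"xyz":[0,0,0],"twist":0}]'
```

```text
time: 7.82
tcp_pos: [0.5228, 0.0121, 0.0468]
orientation: [[-0.996, 0.091, 0.002], [0.091, 0.996, 0.0], [-0.002, 0.0, -1.0]]
contact_force: [-6.7, 1.6, 17.1]
gripper_width: 0.0001
grasp_force: 8.7
```

About 18 N in total. I'll hold it there and check the stone.

```bash
python3 -m inch '[{"xyz":[0,0,0],"twist":0},{"xyz":[0,0,0],"twist":0},{"xyz":[0,0,0],"twist":0}]'; python3 -m inch '[{"xyz":[0,0,0],"twist":0},{"xyz":[0,0,0],"twist":0},{"xyz":[0,0,0],"twist":0}]'
python3 - <<'E'
from rig import *
import cv2,numpy as np
a,_=get_image("side");b,_=get_image("top")
cv2.imwrite("pics/n2.png",np.hstack([cv2.resize(b[75:245,160:385],(400,302)),cv2.resize(a[150:300,180:405],(400,302))]))
E
```

```text
time: 8.2
tcp_pos: [0.5228, 0.0121, 0.0468]
orientation: [[-0.996, 0.091, 0.002], [0.091, 0.996, 0.0], [-0.002, 0.0, -1.0]]
contact_force: [-6.5, 2.4, 16.6]
gripper_width: 0.0
grasp_force: 8.7
time: 8.57
tcp_pos: [0.5227, 0.0121, 0.0468]
orientation: [[-0.996, 0.091, 0.002], [0.091, 0.996, 0.0], [-0.002, 0.0, -1.0]]
contact_force: [-7.1, 3.4, 16.4]
gripper_width: -0.0002
grasp_force: 8.7
```

View pics/n2.png

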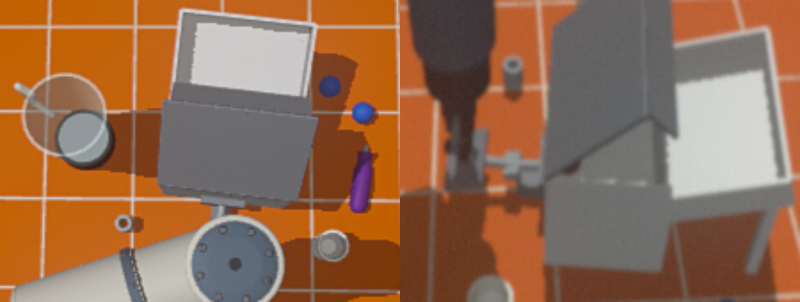

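The lid is up, the shelf is empty and the stone is inside. Now I'll ease the pedal up slowly.

```bash
python3 -m inch '[{"xyz":[0,0,0.15],"twist":0},{"xyz":[0,0,0.15],"twist":0},{"xyz":[0,0,0.2],"twist":0},{"xyz":[0,0,0.2],"twist":0},{"xyz":[0,0,0.2],"twist":0},{"xyz":[0,0,0.2],"twist":0},{"xyz":[0,0,0.2],"twist":0},{"xyz":[0,0,0.2],"twist":0}]'
python3 -m inch '[{"xyz":[0,0,0.2],"twist":0},{"xyz":[0.05,0,0.2],"twist":0},{"xyz":[0.05,0,0.2],"twist":0},{"xyz":[0.05,0,0.2],"twist":0},{"xyz":[0.05,0,0.2],"twist":0},{"xyz":[0.05,0,0.2],"twist":0}]'
```

```text
time: 9.68
tcp_pos: [0.5236, 0.012, 0.0608]
orientation: [[-0.996, 0.091, 0.003], [0.091, 0.996, 0.0], [-0.003, 0.001, -1.0]]
contact_force: [0.2, 1.6, 4.7]
gripper_width: -0.0
grasp_force: 2.6
time: 10.42
tcp_pos: [0.5257, 0.0118, 0.0726]
orientation: [[-0.996, 0.091, 0.002], [0.091, 0.996, -0.0], [-0.002, 0.0, -1.0]]
contact_force: [-0.8, -0.6, 5.5]
gripper_width: -0.0002
grasp_force: 2.8
```

```bash
python3 -m inch '[{"xyz":[0.05,0,0.15],"twist":0},{"xyz":[0.05,0,0.15],"twist":0},{"xyz":[0,0,0.1],"twist":0},{"xyz":[0,0,0.1],"twist":0},{"xyz":[0,0,0.1],"twist":0},{"xyz":[0,0,0.1],"twist":0},{"xyz":[0,0,0.1],"twist":0},{"xyz":[0,0,0.1],"twist":0}]'
python3 -m inch '[{"xyz":[0,0,0.1],"twist":0},{"xyz":[0,0,0.1],"twist":0},{"xyz":[0,0,0.1],"twist":0},{"xyz":[0,0,0.1],"twist":0},{"xyz":[0,0,0],"twist":0}]'
```

```text
time: 11.42
tcp_pos: [0.5247, 0.0116, 0.08]
orientation: [[-0.996, 0.092, -0.002], [0.092, 0.996, -0.0], [0.002, -0.0, -1.0]]
contact_force: [-0.5, 0.1, 0.5]
gripper_width: 0.0004
grasp_force: 0.0
time: 12.05
tcp_pos: [0.5256, 0.0118, 0.0849]
orientation: [[-0.996, 0.092, 0.0], [0.092, 0.996, 0.0], [-0.0, 0.0, -1.0]]
contact_force: [-0.6, 0.5, -0.8]
gripper_width: 0.0001
grasp_force: 0.0
```

The pedal is free. I'll lift clear, back away and check.

```bash
python3 -m inch '[{"xyz":[0,0,2],"twist":0},{"xyz":[0,0,4],"twist":0},{"xyz":[-1,-2,4],"twist":0},{"xyz":[-2.5,-4,1],"twist":0},{"xyz":[-2.5,-4,0],"twist":0},{"xyz":[-2.5,-4,0],"twist":0},{"xyz":[-2.5,-4,0],"twist":0},{"xyz":[-1,-2,0],"twist":0}]'
python3 -m inch '[{"xyz":[0,0,0],"twist":0},{"xyz":[0,0,0],"twist":0},{"xyz":[0,0,0],"twist":0},{"xyz":[0,0,0],"twist":0}]'
python3 - <<'E'
from rig import *
import cv2,numpy as np
a,_=get_image("side");b,_=get_image("top")
cv2.imwrite("pics/n3.png",np.hstack([cv2.resize(b[75:245,160:385],(400,302)),cv2.resize(a[150:300,180:405],(400,302))]))
E
```

```text
time: 13.05
tcp_pos: [0.4042, -0.1897, 0.195]
orientation: [[-0.996, 0.093, 0.0], [0.093, 0.996, -0.0], [-0.0, -0.0, -1.0]]
contact_force: [0.6, 1.1, -0.4]
gripper_width: -0.0002
grasp_force: 0.0
time: 13.55
tcp_pos: [0.4059, -0.1877, 0.1947]
orientation: [[-0.996, 0.091, -0.0], [0.091, 0.996, 0.0], [0.0, 0.0, -1.0]]
contact_force: [-0.2, -0.2, 1.0]
gripper_width: -0.0001
grasp_force: 0.0
```

View pics/n3.png

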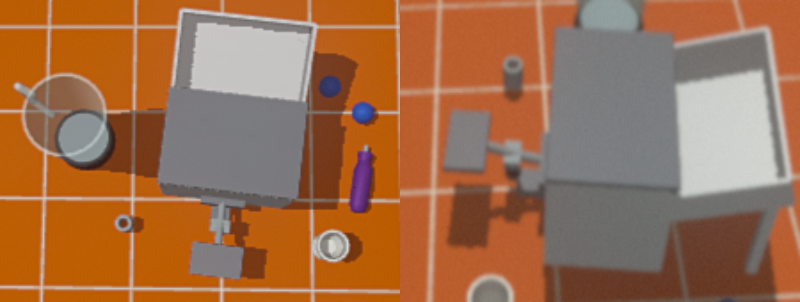

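The picture shows the lid shut, the pedal back up, the shelf empty and everything else where it was.

```bash
python3 -c "
from rig import *
print(hand_in())"
```

```text
the job is handed in; nothing more can be done
None
```

The job is handed in: I pressed the pedal home at about 18 N and held it, the stone rolled into the bin, and I eased the pedal up until the lid was shut; the final pictures show nothing else moved, but no verdict came back.

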